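Shut the marked air valve in the composing bench's valve box

ROBOT

A 6-joint arm with a two-finger parallel gripper is mounted at the origin on the work surface. World frame = base frame: x ahead of the robot, y to its left, z up, the work surface at z = 0. Lengths are in m, angles in degrees, forces in N, time in s.
With the tool pointing down it reaches from about 0.25 to 0.725 m from the base axis. Payload 9.7 kg.
Tool frame: the origin (TCP) lies at the very end of the fingers, on their centre line; the grasp point (between the pads) lies grasp_offset behind it (grasp_offset is the distance from the TCP to the grasp point, in m); z points along the fingers, y is the line along which they close (so a half turn about z gives the same grasp; the last joint's range is limited). The gripper opens to 85 mm and grips with 20 to 120 N. Pads are 22 mm wide; open, the fingers measure 114 mm over their backs; the gripper's body (76 mm by 85 mm) begins 54 mm behind the grasp point. The pads swing forward as they close: fully open they stand 13 mm farther back than shut.
Start: joints at [-63.14, 4.979, 10.078, 95.1, 0, 90], TCP at [0.248, -0.491, 0.207] pointing down, gripper open.
Joint ranges: [-179.16, 179.16], [-48.56, 103.87], [-65.8, 70.77], [-126.05, 130.52], [-82.76, 87.17], [-180, 180]. Speed limits (degrees/s): [127.2, 127.2, 147.25, 180, 180, 180].

INTERFACE

Orientations are given as [roll, pitch, yaw] about the fixed x, y, z axes, in that order (R = Rz(yaw) Ry(pitch) Rx(roll)).
In Python, from workcell import get_obs, camera, calibration, job_done, recognise, cut_out, mark_of, grasp_offset gives the robot as it stands.
- The arm moves only by the tool servo_tool, never from a script. Its argument "moves" is a list of rows, each a list of 3 entries, a list of its own where there are three numbers: the turn, a rotation vector about the tool's x, y, z in degrees, then the shift along the tool's x, y, z in m, then the opening in per cent of the stroke, from 0 (shut) to 100 (fully open). In form: [[[ax, ay, az], [x, y, z], claw], ...]. A call has 1 to 12 rows; each row shifts and turns the commanded pose from where the row before left it, along the tool's axes as they then stand; what a row does not reach is not made up. A row lasts 1/10 s, in which the tool goes at most 50 mm and 8.59 degrees, less where a joint would pass 70% of its speed; a pose out of reach is approached as far as the arm can. A call is refused whole if a number of a shift passes 0.05 or a number of a turn 8.59, either way. A call with a gripper value outside its range is refused whole. The fingers move at their own pace and stop on an object; "force" is the grip in N (left out, the last holds). Time passes only in rows, so rows that do not move let the fingers close. It gives the time, the measured TCP pose, the force, the opening and the grip force at its end, in the units of the state.
- get_obs(): the state, without advancing time (a new reading comes with each control period).
- camera(name): name is "scene" or "top"; returns (picture, depth): 400x640x3 uint8, red, green, blue; 400x640 float32, m along the optical axis (not along the pixel's ray), 0 where there is no reading.
- calibration(name): a dict with "camera_matrix" (3x3 intrinsics, pixels), "R" (3x3) and "t" (3): a world point X has camera coordinates R X + t. Camera axes: x right, y down, z forward; pixel columns grow to the right and rows downward; lengths in m; the calibration is good to about 2 mm. A picture is of the moment at which its call begins. calibration takes no time and is no camera call.
- job_done(): hands the job in; it is judged then, once.
Trained networks look in the newest picture that a camera, given by its name, has taken for a name from the list of things; names that differ only in an ending like _2 or _b are one class to them, and where a whole thing is asked for, a point or a joint stands for the part that bears it (a point fixed in the world has none). Each returns a list of dicts, best first, with "score" (0 to 1); they miss things now and then, are a little off and sometimes report something else, mostly with a low value. They report only what shows in the picture. A call takes as long as a camera call.
- recognise(name, camera): "xyz" ([x, y, z] in m, in the coordinates of the camera as it stood for that picture, good to about 4 mm: the middle of the surface that is visible of it).
- cut_out(name, camera): "mask" (400x640 bool, what is visible of it).
- mark_of(name, camera): "xyz" ([x, y, z] in m, in the coordinates of the camera as it stood for that picture, good to about 4 mm: a listed point, or the origin of a listed thing).
The state is a dict: "time": time; "q": joint angles; "qd": joint speeds; "joint_efforts": joint torques, N m; "ee_pos": TCP position; "tcp_rot": TCP orientation; "wrist_force": force on the tool from outside, world axes, zero at the start; "torque": the same for the moment, N m; "opening": finger opening in m; "grasp_force": force on a finger pad.
Only numpy, scipy, OpenCV 4.12 (cv2) and the standard library are available. Lean on these libraries where they do the work, as an engineer would, in place of code of your own. Each camera call takes 0.05 s, during which the arm holds its last target. There are 200 camera calls.

TASK

Two air valves for the proof press sit in the long wooden box on the composing bench, under a sliding cover. By pushing with the fingers only, slide the cover fully aside towards the robot's left, keeping it down in its guides and never lifting it, then push the handle that ends in a round disc fully shut, a quarter turn counter-clockwise seen from above, so that it points across its pipe. Leave the cover open, the plain handle as it was, and everything else on the bench where it stands.

Things in the scene. Friction and masses are not known exactly. Their poses are not given: they have to be found in the camera images.
- box: Dark wooden valve box, fixed, 200 mm (x) by 530 mm (y), 75 mm tall to its rim. Origin: centre of its underside; z up, x away from the robot, y to the robot's left. The right half (y below -8 mm) is an open compartment, the left half a closed deck level with the rim. On the rim stand guides 10 mm tall: side rails (inside faces at x +-92 mm) and end stops (inside faces at y +-260 mm).
- compartment (a point): Centre of the compartment's mouth, level with the rim (75 mm above the bench). The mouth is 164 mm (box x) by 240 mm (box y). Copper pipes run along box x under the handles: pipe tops 36 mm, valve bodies 44 mm above the bench, handles 50 to 62 mm. A fingertip can go down to 47 mm above the bench anywhere beside a handle.
- cover: Loose wooden cover, 178 mm (x) by 252 mm (y), 12 mm thick, 0.3 to 0.55 kg. Origin: centre of its underside, 75 mm above the bench; axes as the box's. It lies between the rails and slides along box y under a few newtons. It starts at box y -128 to -98 mm, covering the compartment; pushed to box +y it meets the end stop at y +134 mm, with the compartment fully open.
- batten (a point): Centre of the top of the batten, the bar to push on, in the middle of the cover: 90 mm along box x, 16 mm along box y, rising 26 mm above the plate (plate top 87 mm, batten top 113 mm above the bench).
- disc_handle (a joint): Angle of the marked handle: 0 = open, lying along the box's +x (in line with its pipe); 1.571 = shut, against its stop, pointing along the box's +y (across its pipe). It turns counter-clockwise from above as it shuts, starts at 0 to 0.3, stays where it is left, and needs about 3 N at 45 mm from the pivot.
- disc_pivot (a point): Pivot axis of the marked handle, 62 mm above the bench, level with the handle's top; at box x -35 mm, box y -176 or -81 mm (the two valves swap places). The handle is a level steel bar 12 mm wide and 12 mm thick, ending in a round disc 36 mm across centred 51 mm from the pivot; overall it reaches 69 mm from the pivot.
- disc_tip (a point): Centre of the top face of the marked handle's disc, 51 mm from the pivot, 62 mm above the bench.
- plain_handle (a joint): Angle of the other handle (same meaning, 0 open to 1.571 shut); it starts at 0 to 0.3 and must stay there.
- plain_pivot (a point): The pivot axis of the other handle, at 62 mm above the bench: the same steel bar, 12 mm wide and 69 mm long, but with a plain square end and no disc.
- plain_tip (a point): Point on top of the plain handle, 51 mm from its pivot.
- stick: Bystander: composing stick: a shallow steel tray 55 x 240 mm, 22 mm tall, standing in front of (robot side of) the box. Origin at its underside.
- planer: Bystander: wooden planer block 75 x 100 mm, 48 mm tall with its grip, beyond the box. Origin at its underside.
- tin: Bystander: steel ink tin, 80 mm across, 50 mm tall, beyond the box. Origin at its underside.
- sort: Bystander: wooden type block 50 x 40 x 23 mm, beyond the box. Origin at its underside.
- mallet: Bystander: wooden mallet lying on the bench to the right. Origin at its underside.
- brush: Bystander: brush lying on the bench to the left. Origin at its underside.
- jar: Bystander: amber glass jar 70 mm across, 100 mm tall, left of the box. Origin at its underside.

How it is judged (in metres and radians):
On the way, in this order (a step that is already met when the one before it is completed fails the run):
1. the cover is slid aside and the compartment is open (y of cover in the frame of box above 0.105 m), for 0.2 s.
2. the handle with the disc is pushed shut (value of joint disc_handle above 1.43 rad), for 0.2 s.
At the end, for the whole second after the job is handed in: The cover lies flat in its guides within about 29 mm of the far end stop (origin beyond +105 mm along the box's y), at rest; the disc handle is shut to within 8 degrees of its stop; the plain handle's end has moved less than 12 mm and the bystanders less than 30 mm (y of cover in the frame of box above 0.105 m and value of joint disc_handle above 1.43 rad and z of cover in the frame of box between 0.07 and 0.08 m and angle between cover's own z axis and vertical below 0.05 rad and linear speed of cover below 0.01 m/s and distance of plain_tip from where it was at the start of the episode below 0.012 m and distance of each of stick, planer, tin, sort, mallet, brush, jar from where it was at the start of the episode below 0.03 m); the robot touches nothing.
It fails at once if the cover is lifted or tipped out of its guides (raised more than 10 mm or tilted more than 0.12 rad) (z of cover in the frame of box above 0.085 m or angle between cover's own z axis and vertical above 0.12 rad).
It fails at once if the plain handle is moved (its end by more than 12 mm) (distance of plain_tip from where it was at the start of the episode above 0.012 m).
It fails at once if a bystander is lifted, carried or pushed more than 30 mm (distance of any of stick, planer, tin, sort, mallet, brush, jar from where it was at the start of the episode above 0.03 m).
It also fails if it takes over 48 s, if anything falls off the work surface, if the arm or the gripper's body presses on something with over 40 N, if the wrist force passes 120 N, or if a joint passes its speed limit or range.

## Working session

There is one attempt and no reset: what is moved stays moved. The work goes in short steps, Python scripts to look and compute and a tool call to move; the robot and the scene stay as the last step left them, time stands still between calls to the robot, and variables do not carry over. Pictures are saved under pics/ and viewed, at most 10 in all, crops included, and the job is handed in when it is done.

Besides the shell and the picture viewer there is one more tool, called after "Emit:" as a command line: name --argument value ..., lists and objects as JSON in quotes. servo_tool: Moves the arm, as the interface text tells. Its arguments: {"type":"object","properties":{"moves":{"type":"array"},"force":{"type":"number"}},"required":["moves"]}

```bash
mkdir -p pics
cat > h.py <<'E'
import numpy as np, cv2
from workcell import *
def W(p,c):
    k=calibration(c); return np.array(k["R"]).T@(np.array(p)-np.array(k["t"]))
def px(u,v,d,c):
    k=calibration(c); return W(np.linalg.inv(np.array(k["camera_matrix"]))@[u,v,1]*d,c)
def pix(X,c):
    k=calibration(c); p=np.array(k["camera_matrix"])@(np.array(k["R"])@np.array(X)+np.array(k["t"])); return p[:2]/p[2]
E
python3 - <<'E'
from h import *
for c in("top","scene"):
    im,d=camera(c); cv2.imwrite(f"pics/{c}0.png",im[:,:,::-1])
    for n in("box","cover","batten","compartment"):
        for r in mark_of(n,c)[:1]: print(c,n,W(r["xyz"],c).round(4),round(r["score"],2))
    for r in cut_out("box",c)[:1]:
        m=r["mask"]; v,u=np.nonzero(m&(d>0)); P=np.array([px(a,b,d[b,a],c) for a,b in zip(u,v)])
        s=P[(P[:,2]>.06)]; q=cv2.minAreaRect((s[:,:2]*1000).astype(np.float32)); print(q)
    for r in cut_out("cover",c)[:1]:
        m=r["mask"]; v,u=np.nonzero(m&(d>0)); P=np.array([px(a,b,d[b,a],c) for a,b in zip(u,v)])
        print("cov",cv2.minAreaRect((P[:,:2]*1000).astype(np.float32)))
o=get_obs();print(o["time"],o["ee_pos"],o["tcp_rot"],grasp_offset)
E
```

```text
top box [0.569  0.0602 0.0034] 0.74
top cover [ 0.5463 -0.0434  0.0736] 0.78
top batten [ 0.5451 -0.0451  0.1136] 0.75
top compartment [0.5663 0.0609 0.0048] 0.46Traceback (most recent call last):
  File "<stdin>", line 7, in <module>
  File "h.py", line 6, in px
    k=calibration(c); return W(np.linalg.inv(np.array(k["camera_matrix"]))@[u,v,1]*d,c)
                             ~^^^^^^^^^^^^^^^^^^^^^^^^^^^^^^^^^^^^^^^^^^^^^^^^^^^^^^^^^
  File "h.py", line 4, in W
    k=calibration(c); return np.array(k["R"]).T@(np.array(p)-np.array(k["t"]))
ValueError: time passes only in moves, steps and waits
```

View pics/top0.png

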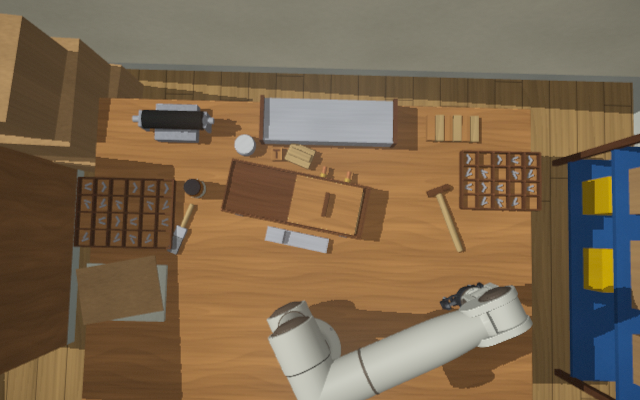

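The top view shows the box from (228,162) to (365,238), rotated about -11°. The cover is on its right half, with the batten near (328,204). My per-pixel calibration calls were at fault, so I'm vectorising them.

```bash
cat > h.py <<'E'
import numpy as np, cv2
from workcell import *
K={c:{k:np.array(v) for k,v in calibration(c).items() if k in("camera_matrix","R","t")} for c in("top","scene")}
def W(p,c): return (np.array(p)-K[c]["t"])@K[c]["R"]
def cloud(d,c,m=None):
    v,u=np.nonzero((d>0)&(True if m is None else m)); z=d[v,u]
    return W((np.c_[u,v,np.ones(len(u))]@np.linalg.inv(K[c]["camera_matrix"]).T)*z[:,None],c),u,v
def pix(X,c):
    p=K[c]["camera_matrix"]@(K[c]["R"]@np.array(X)+K[c]["t"]); return p[:2]/p[2]
E
python3 - <<'E'
from h import *
for c in("top","scene"):
    im,d=camera(c); cv2.imwrite(f"pics/{c}1.png",im[:,:,::-1])
    for n in("box","cover","batten"):
        for r in mark_of(n,c)[:1]: print(c,n,W(r["xyz"],c).round(4),round(r["score"],2))
    P,u,v=cloud(d,c)
    reg=(abs(P[:,0]-.57)<.16)&(abs(P[:,1]-.06)<.32)
    for lo,hi in((.066,.095),(.102,.125)):
        s=P[reg&(P[:,2]>lo)&(P[:,2]<hi)]
        print(lo,len(s),np.median(s[:,2]),cv2.minAreaRect((s[:,:2]*1000).astype(np.float32)),s[:,:2].mean(0))
    for n in("box","cover"):
        for r in cut_out(n,c)[:1]:
            Q=cloud(d,c,r["mask"])[0]; Q=Q[Q[:,2]>.06]
            print(n,cv2.minAreaRect((Q[:,:2]*1000).astype(np.float32)),np.median(Q[:,2]))
o=get_obs();print(o["time"],o["ee_pos"],o["tcp_rot"],grasp_offset)
E
```

```text
top box [0.5671 0.0605 0.0035] 0.83
top cover [ 0.5481 -0.0428  0.0723] 0.93
top batten [ 0.5495 -0.0481  0.1134] 0.87
0.066 7174 0.08133565625576494 ((565.9981689453125, 62.62144470214844), (530.9636840820312, 200.78469848632812), 79.69526672363281) [0.56669311 0.06954144]
0.102 109 0.11200760286628783 ((554.7660522460938, -75.10062408447266), (74.591552734375, 150.32861328125), 69.69012451171875) [ 0.54467429 -0.0478864 ]
box ((565.9697875976562, 62.71971130371094), (530.809814453125, 200.72996520996094), 79.67755889892578) 0.07659905125919478
scene box [ 5.663e-01  6.350e-02 -1.000e-04] 0.92
scene cover [ 0.5444 -0.0442  0.0766] 0.85
scene batten [ 0.5462 -0.051   0.1135] 0.61
0.066 5336 0.08369081707134765 ((564.7732543945312, 63.68699645996094), (535.4515991210938, 205.39256286621094), 79.66695404052734) [0.56918621 0.04678919]
0.102 104 0.1122429726535866 ((546.7554321289062, -45.85057830810547), (18.25944709777832, 90.07711029052734), 80.16289520263672) [ 0.54674693 -0.04797915]
box ((564.8328247070312, 63.69493103027344), (535.5008544921875, 205.14501953125), 79.7148666381836) 0.07597058520025758
cover ((545.474609375, -41.547332763671875), (265.2142333984375, 183.4134521484375), 79.6047134399414) 0.08754574388921017
0.9 [ 0.24848964 -0.49064851  0.20660412] [ 1.79999027e+02 -8.01058624e-05  2.68601286e+01] 0.0187
```

View pics/scene1.png

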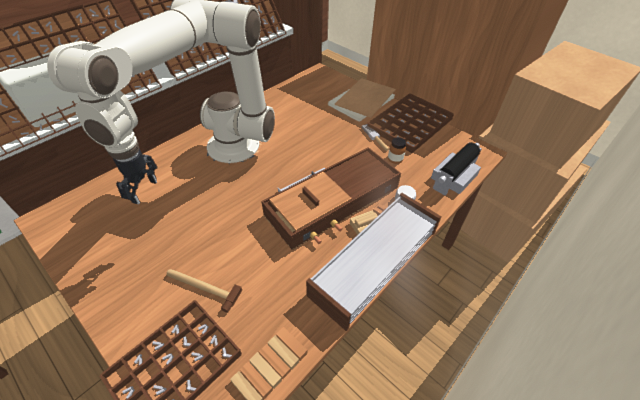

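The scene view shows the cover over the box's near-camera half, with the batten at (312,196) and bystanders clear of the upper workspace. Result: box at about (0.566, 0.063), yaw -10.3°, cover y ≈ -0.113. First I close the fingers and align the tool with the box, so tool x = box x and tool y = -box y.

Emit:
servo_tool --moves '[[[0, 0, 7.43], [0, 0, 0], 0], [[0, 0, 7.43], [0, 0, 0], 0], [[0, 0, 7.43], [0, 0, 0], 0], [[0, 0, 7.43], [0, 0, 0], 0], [[0, 0, 7.43], [0, 0, 0], 0], [[0, 0, 0], [0, 0, 0], 0]]'

```text
time: 1.5
ee_pos: [0.2485, -0.4906, 0.2066]
tcp_rot: [-180.0, 0.0, -10.4]
wrist_force: [0.3, 0.8, 0.7]
opening: 0.0005
grasp_force: 0.0
```

Emit:
servo_tool --moves '[[[0, 0, 0], [0.018, -0.036, 0], 0], [[0, 0, 0], [0.018, -0.036, 0], 0], [[0, 0, 0], [0.018, -0.036, 0], 0], [[0, 0, 0], [0.018, -0.036, 0], 0], [[0, 0, 0], [0.018, -0.036, 0], 0], [[0, 0, 0], [0.018, -0.036, 0], 0], [[0, 0, 0], [0.018, -0.036, 0], 0], [[0, 0, 0], [0.018, -0.036, 0], 0], [[0, 0, 0], [0.018, -0.036, 0], 0], [[0, 0, 0], [0.018, -0.036, 0], 0], [[0, 0, 0], [0.018, -0.036, 0], 0], [[0, 0, 0], [0.016, -0.04, 0], 0]]'

```text
time: 2.7
ee_pos: [0.5378, -0.0986, 0.2066]
tcp_rot: [180.0, -0.0, -10.1]
wrist_force: [-0.1, -0.2, 0.6]
opening: 0.0002
grasp_force: 0.0
```

Emit:
servo_tool --moves '[[[0, 0, 0], [0, 0, 0.03], 0], [[0, 0, 0], [0, 0, 0.03], 0], [[0, 0, 0], [0, 0, 0.03], 0], [[0, 0, 0], [0, 0, 0.02], 0], [[0, 0, 0], [0, 0, 0], 0], [[0, 0, 0], [0, -0.01, 0], 0], [[0, 0, 0], [0, -0.01, 0], 0], [[0, 0, 0], [0, -0.01, 0], 0], [[0, 0, 0], [0, -0.01, 0], 0], [[0, 0, 0], [0, -0.01, 0], 0]]'

```text
time: 3.7
ee_pos: [0.5419, -0.0728, 0.0975]
tcp_rot: [-179.0, -0.0, -8.2]
wrist_force: [-0.2, -0.5, 0.3]
opening: 0.0001
grasp_force: 0.0
```

Emit:
servo_tool --moves '[[[0, 0, 0], [0, 0, 0], 0], [[0, 0, 0], [0, 0, 0], 0]]'

```text
time: 3.9
ee_pos: [0.5415, -0.0732, 0.097]
tcp_rot: [-179.0, 0.0, -8.2]
wrist_force: [-0.1, -0.1, -0.3]
opening: 0.0001
grasp_force: 0.0
```

```bash
cat > where.py <<'E'
from h import *
from scipy.spatial.transform import Rotation as R
B=np.array([.566,.063]); a=np.radians(-10.3)
def box(p): d=np.array(p)[:2]-B; return np.array([d[0]*np.cos(a)+d[1]*np.sin(a),-d[0]*np.sin(a)+d[1]*np.cos(a)])
if __name__=="__main__":
    o=get_obs(); print(o["time"],"tcp box",box(o["ee_pos"]).round(4),o["ee_pos"].round(4) if hasattr(o["ee_pos"],"round") else o["ee_pos"],o["tcp_rot"],o["wrist_force"],np.round(o["qd"],2))
    for c in("top","scene"):
        im,d=camera(c)
        r=mark_of("batten",c)
        if r: print(c,"batten",box(W(r[0]["xyz"],c)).round(4),r[0]["score"])
        P=cloud(d,c)[0]; s=P[(P[:,2]>.103)&(P[:,2]<.12)]; b=np.array([box(p) for p in s])
        k=(abs(b[:,0])<.05)&(abs(b[:,1])<.2); print(b[k].min(0),b[k].max(0),k.sum())
E
python3 where.py
```

```text
3.9 tcp box [ 0.0003 -0.1384] [ 0.5415 -0.0732  0.097 ] [-1.78999360e+02  1.48641433e-03 -8.20557154e+00] [-0.10182433 -0.13363031 -0.3207118 ] [-0.23 -0.04 -0.08 -0.13 -0.09  0.14]
top batten [ 0.0012 -0.1097] 0.83Traceback (most recent call last):
  File "where.py", line 12, in <module>
    k=(abs(b[:,0])<.05)&(abs(b[:,1])<.2); print(b[k].min(0),b[k].max(0),k.sum())
                                                ~~~~~~~~^^^
    return umr_minimum(a, axis, None, out, keepdims, initial, where)
ValueError: zero-size array to reduction operation minimum which has no identity
```

Emit:
servo_tool --moves '[[[0, 0, 0], [0, -0.01, 0], 0], [[0, 0, 0], [0, -0.01, 0], 0], [[0, 0, 0], [0, -0.01, 0], 0], [[0, 0, 0], [0, -0.01, 0], 0]]'

```text
time: 4.4
ee_pos: [0.5445, -0.0521, 0.0979]
tcp_rot: [-178.1, 0.0, -6.5]
wrist_force: [-0.1, -0.7, 0.8]
opening: -0.0004
grasp_force: 0.0
```

```bash
sed -i 's/; print(b\[k\].*$/; print(b[k].min(0),b[k].max(0)) if k.any() else 0/; s/np.round(o\["qd"\],2))/np.round(o["q"],2),np.round(o["joint_efforts"],1),o["torque"])/' where.py; sed -i 's/np.array(\[box(p) for p in s\])/np.array([box(p) for p in s]).reshape(-1,2)/' where.py
python3 where.py
python3 - <<'E'
from h import *
im,_=camera("scene"); cv2.imwrite("pics/s2.png",cv2.resize(im[120:260,220:420,::-1],None,fx=4,fy=4))
E
```

```text
4.4 tcp box [-0.0006 -0.1171] [ 0.5445 -0.0521  0.0979] [-1.78136713e+02  5.05659456e-03 -6.46361138e+00] [-0.10693952 -0.74909642  0.75703881] [ -6.52   3.76  -3.24  83.     1.86 179.94] [ -0.7 -51.2  47.   -0.    0.   -0. ] [-0.08280125  0.01168198  0.029731  ]
top batten [ 0.0039 -0.1085] 0.6
scene batten [-0.0002 -0.1099] 0.75
[-0.03546395 -0.12006427] [ 0.04619415 -0.09994842]
```

View pics/s2.png

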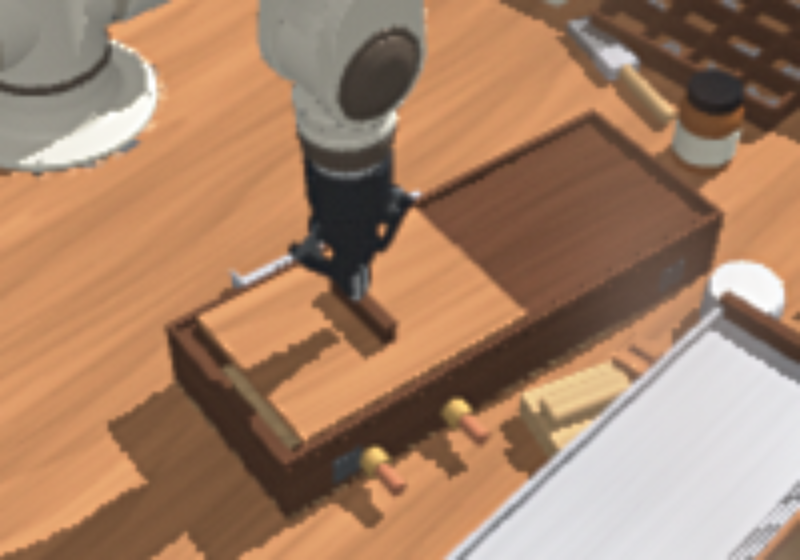

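Run:
```python
from h import *
from where import *
o=get_obs(); T=np.array(o["ee_pos"])
f=lambda p:((pix(p,"scene")-[220,120])*4).round()
c,s=np.cos(a),np.sin(a)
w=lambda x,y,z:[B[0]+c*x-s*y,B[1]+s*x+c*y,z]
print("tcp",f(T),"up",f(T+[0,0,.05]))
for y in(-.113,-.10,-.09): print(y,f(w(-.045,y,.113)),f(w(.045,y,.113)))
im,d=camera("scene"); P,u,v=cloud(d,"scene"); b=np.array([box(p) for p in P])
k=(abs(b[:,0])<.07)&(b[:,1]>-.24)&(b[:,1]<.1)&(P[:,2]>.083)&(P[:,2]<.125)
L=np.zeros((48,80))
for p,z in zip(b[k],P[k,2]):
    i,j=int((p[0]+.07)/.005),int((p[1]+.22)/.004)
    if 0<=i<28 and 0<=j<80: L[i,j]=max(L[i,j],z*1000-80)
for i in range(28): print(''.join('.' if x==0 else chr(int(x)+97-5) if x>5 else '_' for x in L[i,:60]))
```

```text
tcp [356. 309.] up [355. 272.]
-0.113 [332. 268.] [389. 326.]
-0.1 [344. 262.] [401. 320.]
-0.09 [352. 258.] [409. 315.]
c.cfd_bbe.f..hdg_dgdcaecea.......................c..d.cdd.aa
edaefd.b.g.fcece..ae.beac.d...................._ch.cadbf..a.
dfc.c.a.cbaaf..bdadc_a...c...............c..._aa.be...aef_._
e.g..dgbebb.aeedddcaege.gg.............c..fc_eb_cdhd.bd..b..
.ghgfeaaed.dbbfgafc.bafdbn............cd..fbbc.egdadcdfd..e.
eddd.a_d.dfg..cc_c.edf_acj...............d_.fbcdbe.d.ccehbb.
c_d.bcbc.cbeide.fg._d.f.iu...........bfg.ecda.b.c.dcdbed.c..
e..dd.dgb.db.achbebce.fc.y.........ed.be.._.dced.de.ba.bdae.
dhfbdbacf.cad.de.acf..cfa._.......be.._.dce..ce._bf..addbdc.
fb.cbcbdbf._eeec__d.fbfccr......g_ffecdfgbdd.f._d_g.beb..ac.
_d..adacdebbgf.d.e.cdcc..p........bcdbadcfbdb.d.gd..aabd..b.
gbee__dbca.a.debfe_d.ccd_v.......dd.dce.aea.bbhed.g.c_.bcb..
da.efda.cfebgacdba.de.bd.w......._d.dcdce.e.fa.c.fc.b.d.fh..
ccccg.bedbe.fd_cd.ecba.eey..x.....c._eae.adcfddbdcg__bd_gd..
ec.fadcfbdagfabbcegbddfcds~.{..gd.dgf.e.dcfebdde.acf._d..d.
cfafcdc.ccac.fb.f__dc.bac|~......ee.dadde..c...cf.aa_.g.da.
f.d.acdc.d.ee_cccg.dadb.ex}.~...a_d.d.._c.ecf.d.bd...e.g.c..
ebdd.cfadjbec_ccdded.bdfup|~|y..bd.d.cadcfd._eab.ggg..cgdf..
ge.aebdbd_ee.c.d.cfbdcdb~}.}y..bcb.cdaac.aba..g.c.hab.age..
b.cacae.ac_eecd.ddcgbbc..}y~...b_cabcda.fgcff.dddbd..fffhe..
bfd..dgff_a.cf.eb...cbdedv}~..c.cca.d.edbff.cbddd.dabd__ac.
debe.dd_._df.fcfgh.fbf..wy}bcabd.bd.b_cdfdf.adccafd.b_df..
cb.i.edacfgd.ecebdfdb.fbu}o}..c..aac.fdacebh.ac..e.cdbbbh._
ceddg.c_abdfcebcfcfc_aa._cabagbbg.bcdc_..aacd..g.cc.._cegf._
cc_aed.aeehbfc_dfcbecbccdb.deb.._cdddddf._bdgd.baa.bdb.b.ba.
bccbdcecaefagc.ce_dce..deeg__bcddega.._d.adbf.cbccg.dc.bbba.
efb.bebcdf.be.a.gd_acfeadbb._ccade.acg.ac._c.e.ae.gcaddf.bc.
gbfgdfa_cha_agaecc.bdfaecd.b.abedecedeaedh.d.h.aad.afbceafc.
```

Run:
```python
from h import *
im,_=camera("scene"); z=cv2.resize(im[180:215,285:330,::-1],None,fx=16,fy=16,interpolation=cv2.INTER_NEAREST)
o=get_obs(); p=((pix(o["ee_pos"],"scene")-[285,180]+.5)*16).astype(int); cv2.circle(z,tuple(map(int,p)),4,(0,0,255),-1); cv2.imwrite("pics/s3.png",z)
```

```text
(no output)
```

View pics/s3.png

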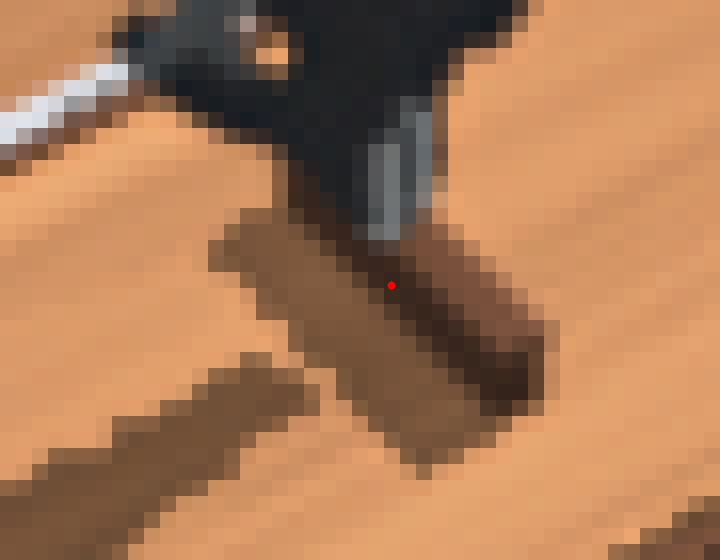

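The crop shows the closed fingertip at (385,240), seeming to end at the top of the batten. That is about 3 px (~15 mm) higher than the reported TCP (red dot), and the batten's dark right face isn't covered. Joint 6 is also at its limit. I'll rise, turn 86° the other way, then recheck.

Emit:
servo_tool --moves '[[[0, 0, 0], [0, 0, -0.03], 0], [[0, 0, 0], [0, 0, -0.03], 0], [[0, 0, -8.5], [0, 0, 0], 0], [[0, 0, -8.5], [0, 0, 0], 0], [[0, 0, -8.5], [0, 0, 0], 0], [[0, 0, -8.5], [0, 0, 0], 0], [[0, 0, -8.5], [0, 0, 0], 0], [[0, 0, -8.5], [0, 0, 0], 0], [[0, 0, -8.5], [0, 0, 0], 0], [[0, 0, -8.5], [0, 0, 0], 0], [[0, 0, -8.5], [0, 0, 0], 0], [[0, 0, -8.5], [0, 0, 0], 0]]'

```text
time: 5.95
ee_pos: [0.5442, -0.0547, 0.1578]
tcp_rot: [-179.8, -1.8, 78.8]
wrist_force: [0.1, 0.2, 0.4]
opening: 0.0002
grasp_force: 0.0
```

```bash
cat > to.py <<'E'
import sys
from where import *
# target box x,y, z, yaw -> turn and shift in the tool's axes
def delta(x,y,z,yaw=79.7):
    o=get_obs(); T=np.array(o["ee_pos"]); R0=R.from_euler("xyz",o["tcp_rot"],degrees=True)
    c,s=np.cos(a),np.sin(a); P=np.array([B[0]+c*x-s*y,B[1]+s*x+c*y,z])
    r=(R0.inv()*R.from_euler("xyz",[180,0,yaw],degrees=True)).as_rotvec(degrees=True)
    print("turn",r.round(2),"shift",R0.inv().apply(P-T).round(4),"box",box(T).round(4),T.round(4))
if __name__=="__main__": delta(*map(float,sys.argv[1:]))
E
python3 to.py 0 -.17 .15; python3 where.py
```

```text
turn [-0.14 -1.84 -0.87] shift [-0.0505  0.0012  0.0062] box [-0.0004 -0.1197] [ 0.5442 -0.0547  0.1578]
5.95 tcp box [-0.0004 -0.1197] [ 0.5442 -0.0547  0.1578] [-179.84678548   -1.8355056    78.82682534] [0.07021412 0.20660274 0.36858721] [-6.78  3.8   3.41 89.61  1.84 94.39] [ -0.  -51.2  47.    0.    0.1   2.5] [-0.02396994 -0.00841303 -0.02207382]
top batten [ 0.0004 -0.1094] 0.64
[-0.01897855 -0.0318762 ] [-0.01897855 -0.0318762 ]
scene batten [ 0.0028 -0.1106] 0.98
[-0.04651383 -0.12026524] [ 0.0456697  -0.10165429]
```

Emit:
servo_tool --moves '[[[-0.1, -1.8, -0.9], [0, 0, 0], 0], [[0, 0, 0], [-0.025, 0.001, 0], 0], [[0, 0, 0], [-0.025, 0, 0], 0], [[0, 0, 0], [0, 0, 0.02], 0], [[0, 0, 0], [0, 0, 0.02], 0], [[0, 0, 0], [0, 0, 0], 0]]'

```text
time: 6.75
ee_pos: [0.5345, -0.1038, 0.1153]
tcp_rot: [-179.7, -0.0, 79.2]
wrist_force: [0.2, 0.2, 0.0]
opening: -0.0
grasp_force: 0.0
```

```bash
python3 to.py 0 -.17 .097
python3 - <<'E'
from h import *
from where import *
o=get_obs(); t=box(o["ee_pos"]); z0=o["ee_pos"][2]
im,d=camera("scene"); P,u,v=cloud(d,"scene"); b=np.array([box(p) for p in P])
k=(abs(b[:,0]-t[0])<.04)&(abs(b[:,1]-t[1])<.04)&(P[:,2]>.095)
for h in np.arange(.095,.2,.005):
    q=k&(abs(P[:,2]-h)<.0025)
    if q.any(): print(round(h-z0,3),q.sum(),(b[q]-t).min(0).round(3),(b[q]-t).max(0).round(3))
p=pix(o["ee_pos"],"scene"); x0,y0=int(p[0])-25,int(p[1])-25
z=cv2.resize(im[y0:y0+40,x0:x0+50,::-1],None,fx=12,fy=12,interpolation=cv2.INTER_NEAREST)
cv2.circle(z,tuple(int(i) for i in (p-[x0,y0]+.5)*12),4,(0,0,255),-1); cv2.imwrite("pics/s4.png",z)
E
```

```text
turn [-0.28 -0.04 -0.53] shift [-0.0003  0.0012  0.0183] box [-0.0011 -0.1697] [ 0.5345 -0.1038  0.1153]
0.03 6 [-0.009 -0.012] [ 0.009 -0.001]
0.035 4 [-0.001 -0.011] [0.012 0.006]
0.04 8 [-0.006 -0.011] [0.012 0.006]
0.045 7 [-0.008 -0.013] [0.014 0.007]
0.05 6 [-0.007 -0.011] [0.014 0.001]
0.055 5 [-0.007 -0.011] [ 0.012 -0.006]
0.06 1 [-0.005 -0.011] [-0.005 -0.011]
0.065 4 [-0.005 -0.012] [ 0.01  -0.008]
0.07 6 [-0.017 -0.013] [ 0.012 -0.009]
0.075 13 [-0.025 -0.015] [0.032 0.004]
0.08 17 [-0.034 -0.013] [0.034 0.007]
```

View pics/s4.png

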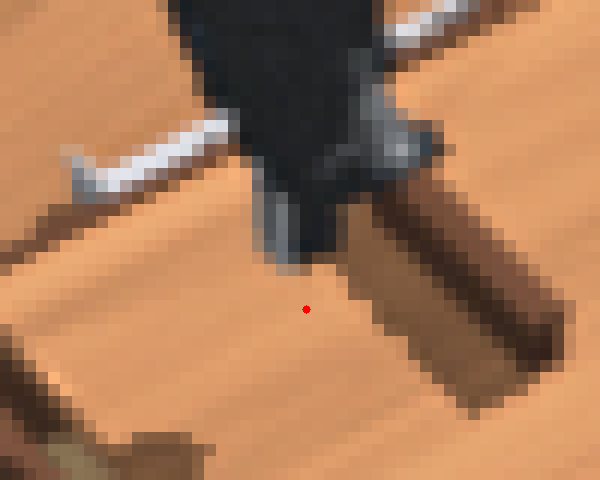

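The crop shows the tip at about (300,262) and the reported TCP at (306,309), so the real fingertip ends roughly 21 mm short of the TCP. I'll calibrate this by lightly touching the plate (87 mm).

Emit:
servo_tool --moves '[[[0, 0, -0.5], [0, 0, 0.02], 0], [[0, 0, 0], [0, 0, 0.015], 0], [[0, 0, 0], [0, 0, 0], 0]]'

```text
time: 7.1
ee_pos: [0.535, -0.1035, 0.0813]
tcp_rot: [-179.8, -0.0, 79.8]
wrist_force: [-0.1, -0.0, -0.4]
opening: 0.0
grasp_force: 0.0
```

Emit:
servo_tool --moves '[[[0, 0, 0], [0, 0, 0.003], 0], [[0, 0, 0], [0, 0, 0], 0]]'

```text
time: 7.3
ee_pos: [0.5362, -0.1038, 0.0804]
tcp_rot: [-180.0, -0.0, 79.9]
wrist_force: [-0.2, 0.2, -0.3]
opening: -0.0
grasp_force: 0.0
```

Emit:
servo_tool --moves '[[[0, 0, 0], [0, 0, 0.003], 0], [[0, 0, 0], [0, 0, 0], 0]]'

```text
time: 7.5
ee_pos: [0.5359, -0.1038, 0.0769]
tcp_rot: [-180.0, -0.0, 79.9]
wrist_force: [0.4, 0.3, 0.1]
opening: -0.0001
grasp_force: 0.0
```

Emit:
servo_tool --moves '[[[0, 0, 0], [0, 0, 0.003], 0], [[0, 0, 0], [0, 0, 0], 0]]'

```text
time: 7.7
ee_pos: [0.5357, -0.1038, 0.0735]
tcp_rot: [-179.9, -0.0, 79.9]
wrist_force: [-0.7, 1.2, -0.2]
opening: -0.0001
grasp_force: 0.0
```

Emit:
servo_tool --moves '[[[0, 0, 0], [0, 0, 0.003], 0], [[0, 0, 0], [0, 0, 0], 0]]'

```text
time: 7.9
ee_pos: [0.5357, -0.1037, 0.0704]
tcp_rot: [-179.9, -0.0, 79.9]
wrist_force: [0.2, -0.0, 0.6]
opening: 0.0002
grasp_force: 0.0
```

Emit:
servo_tool --moves '[[[0, 0, 0], [0, 0, 0.002], 0], [[0, 0, 0], [0, 0, 0], 0]]'

```text
time: 8.1
ee_pos: [0.5357, -0.1038, 0.0685]
tcp_rot: [-179.9, -0.0, 79.9]
wrist_force: [-1.0, 0.0, 0.6]
opening: 0.0
grasp_force: 0.0
```

Emit:
servo_tool --moves '[[[0, 0, 0], [0, 0, 0.002], 0], [[0, 0, 0], [0, 0, 0], 0]]'

```text
time: 8.3
ee_pos: [0.5357, -0.1037, 0.0665]
tcp_rot: [-179.9, -0.0, 79.9]
wrist_force: [0.2, 0.0, 0.8]
opening: -0.0001
grasp_force: 0.0
```

Emit:
servo_tool --moves '[[[0, 0, 0], [0, 0, 0.002], 0], [[0, 0, 0], [0, 0, 0], 0]]'

```text
time: 8.5
ee_pos: [0.5358, -0.1038, 0.0645]
tcp_rot: [-179.9, -0.0, 79.9]
wrist_force: [0.5, 1.1, -0.6]
opening: 0.0
grasp_force: 0.0
```

Emit:
servo_tool --moves '[[[0, 0, 0], [0, 0, 0.002], 0], [[0, 0, 0], [0, 0, 0], 0]]'

```text
time: 8.7
ee_pos: [0.5357, -0.1038, 0.0625]
tcp_rot: [-179.9, -0.0, 79.9]
wrist_force: [-0.7, -0.4, -0.2]
opening: -0.0003
grasp_force: 0.0
```

```bash
cat > tip.py <<'E'
from where import *
o=get_obs(); t=box(o["ee_pos"]); z0=o["ee_pos"][2]; Q=[]
for i in range(6):
    im,d=camera("scene"); P,u,v=cloud(d,"scene"); Q.append((P,u,v))
P,u,v=map(np.concatenate,zip(*Q)); col=im[v,u].astype(int)
b=np.array([box(p) for p in P[:]]) if len(P)<1 else np.c_[(P[:,:2]-B)@[np.cos(a),np.sin(a)],(P[:,:2]-B)@[-np.sin(a),np.cos(a)]]-t
k=(abs(b[:,0])<.035)&(abs(b[:,1])<.035)&(P[:,2]>z0+.01)&(col[:,0]-col[:,2]<25)
for h in np.arange(.01,.08,.004):
    q=k&(abs(P[:,2]-z0-h)<.002)
    if q.any(): print(round(h,3),q.sum(),b[q].min(0).round(3),b[q].max(0).round(3))
E
python3 tip.py
```

```text
0.026 6 [-0.01 -0.01] [-0.002 -0.009]
0.03 16 [-0.009 -0.012] [ 0.008 -0.003]
0.034 16 [-0.008 -0.011] [0.01  0.001]
0.038 25 [-0.005 -0.012] [0.012 0.005]
0.042 20 [-0.    -0.011] [0.013 0.004]
0.046 32 [-0.006 -0.013] [0.015 0.004]
0.05 27 [-0.006 -0.013] [0.017 0.003]
0.054 21 [-0.007 -0.012] [ 0.014 -0.005]
0.058 13 [-0.009 -0.013] [ 0.009 -0.007]
0.062 11 [-0.007 -0.012] [ 0.01  -0.006]
0.066 7 [-0.004 -0.014] [ 0.011 -0.008]
0.07 21 [-0.011 -0.014] [ 0.028 -0.011]
0.074 46 [-0.028 -0.015] [0.028 0.009]
0.078 66 [-0.029 -0.014] [0.033 0.008]
```

Emit:
servo_tool --moves '[[[0, 0, 0], [0, 0, 0.001], 0], [[0, 0, 0], [0, 0, 0], 0]]'

```text
time: 9.2
ee_pos: [0.536, -0.1038, 0.0624]
tcp_rot: [-180.0, -0.0, 79.9]
wrist_force: [-1.0, -0.4, 4.7]
opening: 0.0004
grasp_force: 2.3
```

Contact at TCP z 0.0624, so the fingertip sits 24.5 mm above the TCP. Raising 8.5 mm, then pushing along tool x (box +y).

Emit:
servo_tool --moves '[[[0, 0, 0], [0, 0, -0.009], 0], [[0, 0, 0], [0.01, 0, 0], 0], [[0, 0, 0], [0.01, 0, 0], 0], [[0, 0, 0], [0.01, 0, 0], 0], [[0, 0, 0], [0.01, 0, 0], 0], [[0, 0, 0], [0.01, 0, 0], 0], [[0, 0, 0], [0.01, 0, 0], 0], [[0, 0, 0], [0.01, 0, 0], 0]]'

```text
time: 10.0
ee_pos: [0.5481, -0.034, 0.0706]
tcp_rot: [-179.9, -0.0, 79.9]
wrist_force: [0.5, -1.7, -0.9]
opening: -0.0001
grasp_force: 0.9
```

```bash
python3 to.py 0 .105 .071; python3 where.py|cut -c1-200
```

```text
turn [-0.08 -0.03  0.2 ] shift [ 0.2036  0.001  -0.0003] box [-0.0002 -0.0986] [ 0.5481 -0.034   0.0706]
10.0 tcp box [-0.0002 -0.0986] [ 0.5481 -0.034   0.0706] [-1.79924731e+02 -2.65925857e-02  7.99039982e+01] [ 0.48154831 -1.65819896 -0.85726147] [-3.570e+00  4.440e+00 -5.520e+00  8.011e+01  3.000e-02
top batten [ 0.0018 -0.0802] 0.6
scene batten [-0.0013 -0.0773] 0.79
[-0.00820756 -0.11076754] [ 0.04356856 -0.07175257]
```

The cover is sliding (batten at -0.079). Pushing 0.205 m further.

Emit:
servo_tool --moves '[[[0, 0, 0], [0.015, 0, 0], 0], [[0, 0, 0], [0.015, 0, 0], 0], [[0, 0, 0], [0.015, 0, 0], 0], [[0, 0, 0], [0.015, 0, 0], 0], [[0, 0, 0], [0.015, 0, 0], 0], [[0, 0, 0], [0.015, 0, 0], 0], [[0, 0, 0], [0.015, 0, 0], 0], [[0, 0, 0], [0.015, 0, 0], 0], [[0, 0, 0], [0.015, 0, 0], 0], [[0, 0, 0], [0.015, 0, 0], 0]]'

```text
time: 11.2
ee_pos: [0.5747, 0.114, 0.071]
tcp_rot: [-179.9, -0.0, 79.9]
wrist_force: [-0.7, -4.8, 0.5]
opening: 0.0002
grasp_force: 1.8
```

Emit:
servo_tool --moves '[[[0, 0, 0], [0.01, 0, 0], 0], [[0, 0, 0], [0.01, 0, 0], 0], [[0, 0, 0], [0.01, 0, 0], 0], [[0, 0, 0], [0.01, 0, 0], 0], [[0, 0, 0], [0.01, 0, 0], 0], [[0, 0, 0], [0.006, 0, 0], 0], [[0, 0, 0], [0, 0, 0], 0], [[0, 0, 0], [0, 0, 0], 0]]'

```text
time: 12.0
ee_pos: [0.5843, 0.1684, 0.0708]
tcp_rot: [-179.9, -0.1, 79.9]
wrist_force: [0.0, 0.3, -1.0]
opening: -0.0001
grasp_force: 0.0
```

```bash
python3 to.py 0 -.02 .15
python3 - <<'E'
from where import *
c0,s0=np.cos(a),np.sin(a)
for c in("top","scene"):
    im,d=camera(c); cv2.imwrite(f"pics/{c}5.png",cv2.resize(im[120:260,200:400,::-1],None,fx=4,fy=4))
    for n in("batten","cover","disc_pivot","disc_tip","plain_pivot","plain_tip"):
        for r in mark_of(n,c)[:1]: w=W(r["xyz"],c); print(c,n,box(w).round(4),w[2].round(3),round(r["score"],2))
E
```

```text
turn [-0.07 -0.08  0.22] shift [-0.1268  0.0003 -0.0793] box [-0.0009  0.1069] [0.5843 0.1684 0.0708]
top cover [-0.1471 -0.0299] -0.004 0.15
top disc_pivot [-0.0368 -0.0824] 0.063 0.78
top disc_tip [ 0.0153 -0.0739] 0.059 0.56
top plain_pivot [-0.0321 -0.1776] 0.064 0.85
top plain_tip [ 0.0196 -0.1643] 0.066 0.42
scene batten [-0.0003  0.1256] 0.112 0.78
scene cover [-0.0055  0.1241] 0.075 0.95
scene disc_pivot [ 0.0143 -0.1651] 0.064 0.75
scene plain_pivot [-0.0404 -0.1744] 0.063 0.66
scene plain_tip [ 0.0123 -0.1655] 0.062 0.4
```

View pics/top5.png

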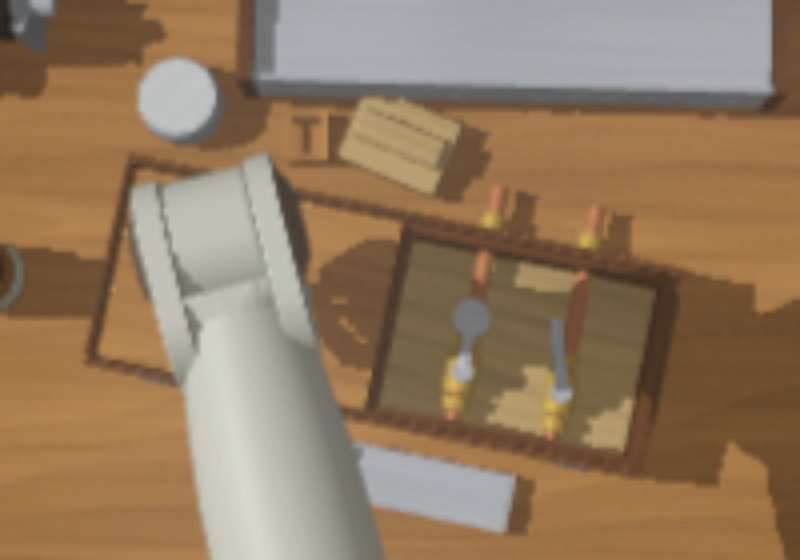

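The top crop shows the compartment open. The disc handle (pivot (463,370), disc (472,318)) is at the left valve, y = -0.081, angle about 0.15, and the plain handle is at (557,350). The cover is at about +0.125. Next I back off, rise and move over to the gap between the handles.

Emit:
servo_tool --moves '[[[0, 0, 0], [-0.015, 0, 0], 0], [[0, 0, 0], [0, 0, -0.04], 0], [[0, 0, 0], [0, 0, -0.04], 0], [[0, 0, 0], [-0.03, 0.002, 0], 0], [[0, 0, 0], [-0.03, 0.002, 0], 0], [[0, 0, 0], [-0.03, 0.002, 0], 0], [[0, 0, 0], [-0.03, 0.002, 0], 0], [[0, 0, 0], [-0.03, 0.002, 0], 0], [[0, 0, 0], [-0.03, 0.002, 0], 0], [[0, 0, -4], [-0.037, 0.001, 0], 0], [[0, 0, -4], [0, 0, 0], 0], [[0, 0, 0], [0, 0, 0], 0]]'

```text
time: 13.9
ee_pos: [0.5559, -0.0644, 0.1509]
tcp_rot: [-180.0, -0.0, 87.8]
wrist_force: [-0.1, -0.4, -0.3]
opening: -0.0001
grasp_force: 0.0
```

```bash
python3 to.py .014 -.124 .06 87.7
python3 - <<'E'
from where import *
for c in("top","scene"):
    im,d=camera(c); cv2.imwrite(f"pics/{c}6.png",cv2.resize(im[130:250,250:400,::-1],None,fx=5,fy=5,interpolation=cv2.INTER_NEAREST))
    for n in("cover","disc_pivot","disc_tip","plain_pivot","plain_tip"):
        for r in mark_of(n,c)[:1]: w=W(r["xyz"],c); print(c,n,box(w).round(4),w[2].round(3),round(r["score"],2))
E
```

```text
turn [-0.04 -0.04  0.12] shift [0.0029 0.0016 0.0909] box [ 0.0129 -0.1271] [ 0.5559 -0.0644  0.1509]
top cover [-0.0013  0.1312] 0.076 0.55
top disc_pivot [-0.0336 -0.0872] 0.06 0.41
top disc_tip [ 0.0166 -0.0734] 0.06 0.62
scene cover [-0.0027  0.1248] 0.077 0.83
scene disc_pivot [-0.0371 -0.0806] 0.062 0.58
scene disc_tip [ 0.0099 -0.0804] 0.06 0.48
scene plain_pivot [-0.0391 -0.1783] 0.063 0.84
scene plain_tip [-0.0017  0.1252] 0.11 0.6
```

Emit:
servo_tool --moves '[[[0, 0, 0], [0.002, 0, 0.03], 0], [[0, 0, 0], [0, 0, 0.03], 0], [[0, 0, 0], [0, 0, 0.03], 0], [[0, 0, 0], [0, 0, 0.012], 0], [[0, 0, 0], [0, 0, 0.01], 0], [[0, 0, 0], [0, 0, 0.01], 0], [[0, 0, 0], [0, 0, 0], 0]]'

```text
time: 15.2
ee_pos: [0.5563, -0.0607, 0.0283]
tcp_rot: [-179.9, -0.0, 87.9]
wrist_force: [-0.1, -0.5, 0.8]
opening: -0.0001
grasp_force: 0.0
```

```bash
python3 to.py .014 -.124 .0285 87.7; python3 tip.py
python3 - <<'E'
from where import *
im,d=camera("scene"); cv2.imwrite("pics/s7.png",cv2.resize(im[160:250,250:370,::-1],None,fx=6,fy=6))
E
```

```text
turn [-0.08 -0.05  0.2 ] shift [-0.0008  0.0014 -0.0002] box [ 0.0125 -0.1234] [ 0.5563 -0.0607  0.0283]
0.022 7 [ 0.    -0.002] [0.008 0.032]
0.026 14 [ 0.001 -0.002] [0.014 0.034]
0.03 41 [-0.003 -0.035] [0.019 0.035]
0.034 52 [-0.016 -0.034] [0.02  0.035]
0.038 39 [-0.014 -0.035] [0.017 0.034]
0.042 34 [-0.014 -0.013] [0.015 0.008]
0.046 26 [-0.014 -0.013] [0.014 0.001]
0.05 26 [-0.012 -0.012] [0.015 0.001]
0.054 31 [-0.013 -0.013] [ 0.014 -0.002]
0.058 19 [-0.01  -0.014] [ 0.015 -0.004]
0.062 20 [-0.009 -0.012] [ 0.014 -0.004]
0.066 12 [-0.007 -0.013] [ 0.016 -0.003]
0.07 25 [-0.011 -0.014] [ 0.025 -0.004]
0.074 52 [-0.027 -0.017] [0.031 0.007]
0.078 71 [-0.035 -0.018] [0.032 0.011]
```

View pics/s7.png

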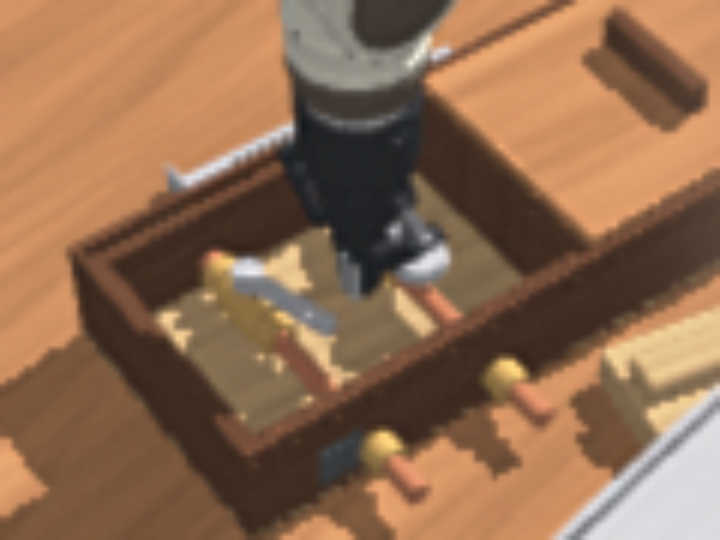

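The finger at (360,280) is down between the plain handle and the disc (420,262), clear of both. Pushing forward, then starting the arc.

Emit:
servo_tool --moves '[[[0, 0, 0], [0.01, 0, 0], 0], [[0, 0, 0], [0.01, 0.002, 0], 0], [[0, 0, -6], [0.005, 0.003, 0], 0], [[0, 0, -6], [0.005, 0.003, 0], 0], [[0, 0, -6], [0.005, 0.003, 0], 0], [[0, 0, -6], [0.005, 0.003, 0], 0], [[0, 0, 0], [0, 0, 0], 0]]'

```text
time: 16.25
ee_pos: [0.5688, -0.0185, 0.0288]
tcp_rot: [-180.0, -0.1, 112.0]
wrist_force: [0.0, 0.4, 0.4]
opening: 0.0002
grasp_force: 0.0
```

```bash
cat > arc.py <<'E'
from to import *
o=get_obs(); th=np.radians(o["tcp_rot"][2]-79.7); t=box(o["ee_pos"])-[-.035,-.081]
print("tool th",np.degrees(th).round(1),"radial",(t@[np.cos(th),np.sin(th)]).round(4),"behind",(t@[np.sin(th),-np.cos(th)]).round(4),o["wrist_force"])
delta(-.006,-.035,.0285,169.7)
for c in("top","scene"):
    camera(c)
    for n in("disc_tip","disc_pivot","plain_tip","cover"):
        for r in mark_of(n,c)[:1]: w=W(r["xyz"],c); print(c,n,box(w).round(4),w[2].round(3),round(r["score"],2))
E
python3 arc.py
```

```text
tool th 32.3 radial 0.0449 behind 0.0269 [0.00641649 0.38720454 0.40549673]
turn [ 1.000e-02 -7.000e-02 -5.766e+01] shift [0.0502 0.0042 0.0004] box [ 0.0173 -0.0797] [ 0.5688 -0.0185  0.0288]
top plain_tip [ 0.0153 -0.1615] 0.061 0.54
top cover [-0.0029  0.1287] 0.074 0.58
scene disc_tip [ 0.0016 -0.0524] 0.063 0.46
scene disc_pivot [-0.0382 -0.0853] 0.06 0.79
scene plain_tip [ 0.0128 -0.1634] 0.062 0.49
scene cover [-0.0036  0.1255] 0.074 0.59
```

The disc handle has turned to about 38° and tracks well. Continuing the arc.

Emit:
servo_tool --moves '[[[0, 0, -6], [0.005, 0.003, 0], 0], [[0, 0, -6], [0.005, 0.003, 0], 0], [[0, 0, -6], [0.005, 0.003, 0], 0], [[0, 0, -6], [0.005, 0.003, 0], 0], [[0, 0, -6], [0.005, 0.003, 0], 0], [[0, 0, -6], [0.005, 0.003, 0], 0], [[0, 0, -6], [0.005, 0.003, 0], 0], [[0, 0, 0], [0, 0, 0], 0]]'

```text
time: 17.55
ee_pos: [0.5623, 0.02, 0.0289]
tcp_rot: [180.0, -0.0, 154.0]
wrist_force: [-0.1, 0.3, 0.0]
opening: 0.0002
grasp_force: 0.0
```

```bash
python3 arc.py
```

```text
tool th 74.3 radial 0.0472 behind 0.0273 [-0.06075138  0.27265855  0.00240544]
turn [  0.03  -0.05 -15.72] shift [0.0119 0.005  0.0005] box [ 0.0041 -0.043 ] [0.5623 0.02   0.0289]
top plain_tip [-0.0345 -0.1773] 0.065 0.57
top cover [0.0022 0.1315] 0.076 0.87
scene disc_tip [-0.0272 -0.0347] 0.063 0.52
scene disc_pivot [-0.0364 -0.0834] 0.063 0.67
scene plain_tip [-0.001   0.1274] 0.077 0.55
scene cover [-0.0042  0.1278] 0.076 0.92
```

Emit:
servo_tool --moves '[[[0, 0, -5], [0.004, 0.001, 0], 0], [[0, 0, -5], [0.004, 0.001, 0], 0], [[0, 0, -5], [0.004, 0.001, 0], 0], [[0, 0, 0], [0, 0, 0], 0]]'

```text
time: 18.45
ee_pos: [0.5528, 0.0273, 0.0293]
tcp_rot: [179.9, 0.0, 169.0]
wrist_force: [2.1, 0.7, 0.5]
opening: 0.0
grasp_force: 0.8
```

Emit:
servo_tool --moves '[[[0, 0, 0], [0.002, 0, 0], 0], [[0, 0, 0], [0, 0, 0], 0]]'

```text
time: 18.65
ee_pos: [0.5521, 0.0272, 0.0295]
tcp_rot: [179.9, 0.2, 168.7]
wrist_force: [8.4, 0.1, -0.4]
opening: -0.0006
grasp_force: 3.9
```

Emit:
servo_tool --moves '[[[0, 0, 0], [0.002, 0, 0], 0], [[0, 0, 0], [0, 0, 0], 0]]'

```text
time: 18.85
ee_pos: [0.5516, 0.0273, 0.0298]
tcp_rot: [179.9, 0.3, 168.7]
wrist_force: [15.2, -0.6, -4.7]
opening: -0.0
grasp_force: 7.5
```

```bash
python3 arc.py
```

```text
tool th 89.0 radial 0.0438 behind 0.0265 [15.17195106 -0.62599043 -4.71834187]
turn [ 0.08  0.33 -1.  ] shift [-0.0017  0.0027  0.0013] box [-0.0077 -0.0377] [0.5516 0.0273 0.0298]
top plain_tip [-0.0341 -0.1793] 0.066 0.6
top cover [-0.0011 -0.1314] 0.077 0.67
scene disc_tip [-0.0372 -0.0316] 0.06 0.57
scene disc_pivot [-0.0366 -0.0856] 0.063 0.55
scene plain_tip [ 0.0118 -0.1666] 0.063 0.54
scene cover [-0.0013  0.1254] 0.076 0.63
```

The force is rising against the stop and the disc tip reads about 90°. Backing off, rising and checking.

Emit:
servo_tool --moves '[[[0, 0, 0], [-0.01, 0, 0], 0], [[0, 0, 0], [-0.01, 0, 0], 0], [[0, 0, 0], [0, 0, -0.03], 0], [[0, 0, 0], [0, 0, -0.04], 0], [[0, 0, 0], [0, 0, -0.04], 0], [[0, 0, 0], [0, 0, -0.04], 0], [[0, 0, 0], [-0.02, -0.04, 0], 0], [[0, 0, 0], [-0.02, -0.04, 0], 0], [[0, 0, 0], [-0.02, -0.04, 0], 0], [[0, 0, 0], [-0.02, -0.04, 0], 0], [[0, 0, 0], [0, 0, 0], 0], [[0, 0, 0], [0, 0, 0], 0]]'

```text
time: 20.55
ee_pos: [0.6157, -0.1498, 0.1776]
tcp_rot: [179.9, -0.2, 168.7]
wrist_force: [-0.1, 1.8, -0.3]
opening: -0.0001
grasp_force: 0.0
```

```bash
python3 arc.py
python3 - <<'E'
from where import *
im,d=camera("scene"); cv2.imwrite("pics/s8.png",cv2.resize(im[130:260,250:420,::-1],None,fx=4.5,fy=4.5))
E
```

```text
tool th 89.0 radial -0.1174 behind 0.1239 [-0.10798004  1.7686833  -0.25041241]
turn [ 0.05 -0.18 -0.98] shift [0.0952 0.1637 0.1496] box [ 0.0869 -0.2005] [ 0.6157 -0.1498  0.1776]
top disc_tip [-0.0352 -0.0295] 0.061 0.42
top disc_pivot [-0.0362 -0.0842] 0.061 0.63
top plain_tip [ 0.0177 -0.1627] 0.064 0.35
top cover [-0.0014  0.1294] 0.074 0.59
scene disc_tip [-0.0406 -0.0309] 0.063 0.47
scene disc_pivot [-0.0353 -0.0829] 0.062 0.65
scene plain_tip [ 0.0128 -0.1679] 0.064 0.66
scene cover [-0.0041  0.1258] 0.077 0.74
```

View pics/s8.png

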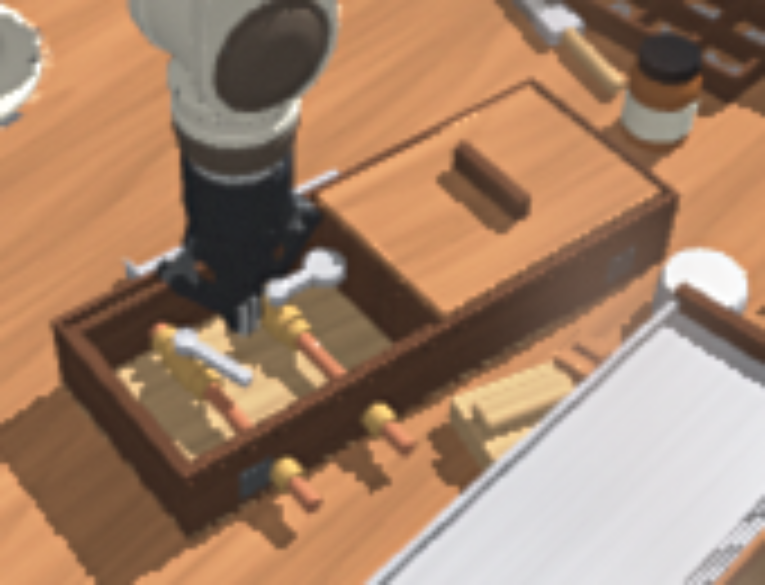

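The picture shows the cover flat and open, the disc handle across its pipe with its disc at (325,268), the plain handle unmoved at (210,355), and the arm clear above. Handing in.

```bash
python3 -c "
from workcell import *
print(job_done())"
```

```text
the job is handed in; nothing more can be done
None
```

I slid the cover open to about +0.126 m along the box, pushed the disc handle shut against its stop, saw no sign of the plain handle or the bystanders having moved, and handed the job in; the hand-in returned no verdict.

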